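# Put the microscope optics back in their storage tray

## Robot

A 6-joint arm with a two-finger parallel gripper is mounted at the origin on the work surface. World frame = base frame: x ahead of the robot, y to its left, z up, the work surface at z = 0. Lengths are in mm, angles in rad, forces in N, time in s.
With the tool pointing down it reaches from about 275 to 975 mm from the base axis. Payload 8.4 kg.
Tool frame: the origin (TCP) lies midway between the tips of the shut fingers; the grasp point (between the pads) lies ctrl.grip_point_offset behind it (ctrl.grip_point_offset is the distance from the TCP to the grasp point, in mm); z points along the fingers, y is the line along which they close (so a half turn about z gives the same grasp; the last joint's range is limited). The gripper opens to 92 mm and grips with 3 to 60 N. Pads are 20 mm wide; open, the fingers measure 128 mm over their backs; the gripper's body (75 mm by 189 mm) begins 69 mm behind the grasp point.
Start: joints at [1.155, 0.353, 1.633, -0, 1.155, -0.002], TCP at [251.306, 572.253, 214.583] pointing down, gripper open.
Joint ranges: [-2.63, 2.63], [-0.92, 2.1], [0.06, 2.66], [-1.3, 4.44], [0, 2.69], [-3.02, 3.02]. Speed limits (rad/s): [2.22, 2.22, 2.79, 3.14, 3.14, 3.14].

## Interface

Orientations are given as a unit quaternion [w, x, y, z].
In Python, from cell import ctrl gives the robot as it stands. The module is installed in compiled form; this text tells all that it offers. Calls block until the motion is done:
- ctrl.move_to(position, orientation): joint-space move of the TCP to a pose.
- ctrl.servo_line(position, rot=None, max_speed=150, guard=None): straight line of the TCP; rot=None keeps the orientation; max_speed is the mean speed in mm/s. With guard (N) it stops when the force on the tool has changed by that much, and returns True; else False.
- ctrl.goto_joints(angles): joint-space move.
- ctrl.command_gripper(opening, grip_force=None): finger opening in mm; grip_force is the grip in N (None keeps the last); returns when the fingers have stopped.
- ctrl.wait(seconds).
- ctrl.inverse_kinematics(position, orientation): joint angles nearest the present ones, or None.
- ctrl.read_state(): the state.
- ctrl.get_image(name): name is "scene" or "top"; returns (picture, depth): 480x640x3 uint8, red, green, blue; 480x640 float32, mm along the optical axis (not along the pixel's ray), 0 where there is no reading.
- ctrl.get_calibration(name): a dict with "K" (3x3 intrinsics, pixels), "camera_from_world" (4x4, takes a point from world to camera coordinates). Camera axes: x right, y down, z forward; pixel columns grow to the right and rows downward; lengths in mm; the calibration is good to about 2 mm. A picture is of the moment at which its call begins. get_calibration takes no time and is no camera call.
A pose or a line that the arm cannot do raises ctrl.IKError and nothing moves.
- ctrl.finish_job(): hands the job in; it is judged then, once.
The state is a dict: "time_s": time; "joint_pos": joint angles; "qd": joint speeds; "effort": joint torques, N m; "tcp_pos": TCP position; "eef_rot": TCP orientation; "wrist_force": force on the tool from outside, world axes, zero at the start; "ft_torque": the same for the moment, N m; "gripper_width": finger opening in mm; "grasp_force": force on a finger pad.
Only numpy, scipy, OpenCV 4.12 (cv2) and the standard library are available. Lean on these libraries where they do the work, as an engineer would, in place of code of your own. Each camera call takes 0.05 s, during which the arm holds its last target. There are 200 camera calls.

## Task

Put the four microscope optics away in the storage tray, each standing upright in the well made for it: the objective in the large round well, the wide eyepiece in the medium round one, the slim eyepiece in the small round one and the camera in the square one. Keep the optics upright as you carry them, and leave the sample jar and the dropper bottle, which look similar but do not belong in the tray, standing where they are.

Things in the scene. Friction and masses are not known exactly. Their poses are not given: they have to be found in the camera images.
- objective: Auxiliary objective lens, standing upright, loose, about 250 g: a squat black round skirt 60 mm across and 26 mm high, then a bare metal neck 50 mm across up to 60 mm, with a glass disc on the flat top. Origin: centre of its underside; z up its axis. Grip the neck (tips at least 27 mm above its underside). Belongs in the large round well.
- eyepiece_wide: Wide-field eyepiece standing on its eyecup, loose, about 120 g: black round eyecup 46 mm across and 30 mm high, then a bare metal barrel 30 mm across up to 65 mm, glass disc on top. Origin: centre of its underside; z up its axis. Grip the barrel. Belongs in the medium round well.
- eyepiece_slim: Slim eyepiece standing on its eyecup, loose, about 80 g: black round eyecup 34 mm across and 26 mm high, then a bare metal barrel 22 mm across up to 72 mm, glass disc on top. Origin: centre of its underside; z up its axis. Grip the barrel. Belongs in the small round well.
- camera: Microscope camera standing upright, loose, about 160 g: black square block 44 x 44 mm, 50 mm high, with a round metal lens port 30 mm across on its top up to 62 mm and a glass disc in it. Origin: centre of its underside; x and y square to its side faces, z up. Grip it by a pair of facing sides near the top. Belongs in the square well.
- well_large: Insert with the LARGE ROUND well: 77 mm across, 14 mm deep, pale flat floor. One of four fixed grey inserts, 92 x 92 mm, 20 mm high, in a low tray (2 x 2, 94 mm apart; tray rim under 25 mm above the bench). Origin: centre of the insert's underside, 5 mm above the bench; well floor 6 mm, mouth 20 mm above the origin. z up, x and y along the insert's sides.
- well_medium: Insert like the others, with the MEDIUM ROUND well: 63 mm across, 14 mm deep. Origin as for well_large: centre of the insert's underside, floor 6 mm and mouth 20 mm above it.
- well_small: Insert like the others, with the SMALL ROUND well: 51 mm across, 14 mm deep. Origin as for well_large: centre of the insert's underside, floor 6 mm and mouth 20 mm above it.
- well_square: Insert like the others, with the SQUARE well: 61 x 61 mm, 14 mm deep, its sides along the insert's x and y. Origin as for well_large: centre of the insert's underside, floor 6 mm and mouth 20 mm above it.
- jar: LOOK-ALIKE, to be left alone: screw-top sample jar, loose, about 200 g: metal body 52 mm across below, wider black lid 60 mm across above, 60 mm high, plain flat black top without glass. Origin: centre of its underside.
- dropper: LOOK-ALIKE, to be left alone: dropper bottle, loose, about 90 g: straight black body 34 mm across and 46 mm high with a pointed black nozzle up to 72 mm, no glass. Origin: centre of its underside.
There are look-alikes about, which are no part of the job. What is shaped like the eyepiece_wide but yellow is not meant.

How it is judged (in metres and radians):
At the end, for the whole second after the job is handed in: Each optic stands on the floor of its own well: its axis within 13 mm of the well's centre, underside 3 to 9 mm above the insert's underside (floor at 6 mm), within 0.12 rad of upright and at rest (under 20 mm/s); the jar and the dropper bottle stand upright within 15 mm of where they started (horizontal distance between objective and well_large below 0.013 m and z of objective in the frame of well_large between 0.003 and 0.009 m and angle between each of objective, eyepiece_wide, eyepiece_slim, camera, jar, dropper's own z axis and vertical below 0.12 rad and linear speed of each of objective, eyepiece_wide, eyepiece_slim, camera below 0.02 m/s and horizontal distance between eyepiece_wide and well_medium below 0.013 m and z of eyepiece_wide in the frame of well_medium between 0.003 and 0.009 m and horizontal distance between eyepiece_slim and well_small below 0.013 m and z of eyepiece_slim in the frame of well_small between 0.003 and 0.009 m and horizontal distance between camera and well_square below 0.013 m and z of camera in the frame of well_square between 0.003 and 0.009 m and distance of each of jar, dropper from where it was at the start of the episode below 0.015 m); the robot touches nothing.
It fails at once if an optic is tipped more than 40 degrees from upright (angle between any of objective, eyepiece_wide, eyepiece_slim, camera's own z axis and vertical above 0.7 rad).
It fails at once if the look-alike jar is shifted by more than 15 mm or lifted (distance of jar from where it was at the start of the episode above 0.015 m).
It fails at once if the look-alike dropper is shifted by more than 15 mm or lifted (distance of dropper from where it was at the start of the episode above 0.015 m).
It also fails if it takes over 99 s, if anything falls off the work surface, if the arm or the gripper's body presses on something with over 40 N, if the wrist force passes 120 N, or if a joint passes its speed limit or range.

## Working session

There is one attempt and no reset: what is moved stays moved. The work goes in short steps, each a Python script; the robot and the scene stay as the last script left them, time stands still between calls to the robot, and variables do not carry over. Pictures are saved under pics/ and viewed, at most 14 in all, crops included, and the job is handed in when it is done.

```bash
mkdir -p pics
python3 - <<'E'
from cell import ctrl
import cv2,numpy as np
for n in("scene","top"):
    p,d=ctrl.get_image(n); cv2.imwrite(f"pics/{n}0.png",p[:,:,::-1]); np.savez(f"{n}0.npz",p=p,d=d)
    c=ctrl.get_calibration(n); print(n,c["K"],c["camera_from_world"],(d>0).mean())
s=ctrl.read_state();print(s["tcp_pos"],s["eef_rot"],s["gripper_width"],s["time_s"],ctrl.grip_point_offset)
E
```

```text
scene [[441.36683741   0.         325.08340594]
 [  0.         441.36683741 247.8643005 ]
 [  0.           0.           1.        ]] [[-8.28221924e-01  5.60400163e-01  3.17864399e-04  4.68448791e+02]
 [ 3.71981974e-01  5.50180544e-01 -7.47616734e-01 -1.83032207e+02]
 [-4.19139423e-01 -6.19074330e-01 -6.64130347e-01  1.13992716e+03]
 [ 0.00000000e+00  0.00000000e+00  0.00000000e+00  1.00000000e+00]] 0.9959765625
top [[612.77316617   0.         319.61995589]
 [  0.         612.77316617 246.86356928]
 [  0.           0.           1.        ]] [[ 2.62869315e-02 -9.99652991e-01 -1.70134488e-03  7.96237911e+00]
 [-9.95397120e-01 -2.60180377e-02 -9.22368414e-02  5.81854219e+02]
 [ 9.21605687e-02  4.11813732e-03 -9.95735643e-01  9.96684514e+02]
 [ 0.00000000e+00  0.00000000e+00  0.00000000e+00  1.00000000e+00]] 0.9959765625
[251.15387183 571.86943952 213.95799338] [-1.25931998e-04  2.05444918e-01  9.78668506e-01 -5.70371799e-04] 92.07154713327657 0.1 18.700000000000003
```

View pics/top0.png

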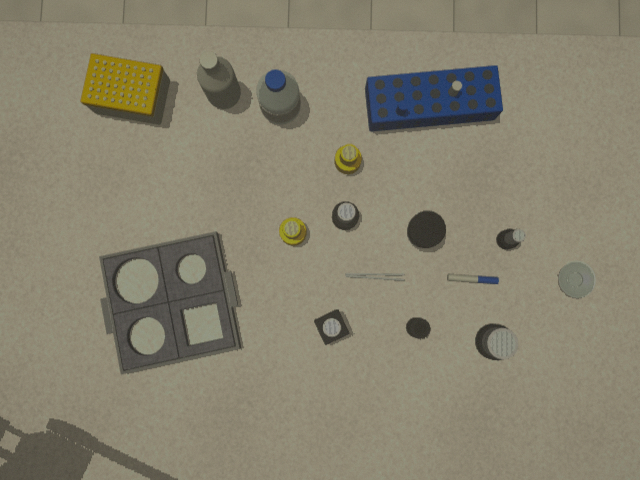

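View pics/scene0.png

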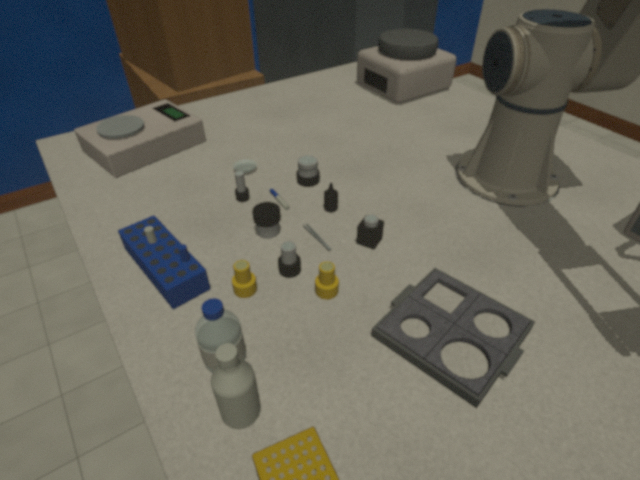

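The top view shows these pixel positions:

| Thing | Pixel |
|---|---|
| large well | (138,281) |
| small well | (192,269) |
| medium well | (147,336) |
| square well | (203,324) |
| objective | (495,342) |
| wide eyepiece | (346,214) |
| slim eyepiece | (512,237) |
| camera | (332,327) |
| jar | (427,229) |
| dropper | (418,328) |
| yellow decoys | (292,231) and (348,157) |

The scene view shows the same layout.

```bash
cat > vis.py <<'E'
import numpy as np,cv2
from cell import ctrl
def cloud(n,d):
    c=ctrl.get_calibration(n);K=c["K"];T=np.linalg.inv(c["camera_from_world"])
    v,u=np.mgrid[:480,:640]
    P=np.stack([(u-K[0,2])/K[0,0]*d,(v-K[1,2])/K[1,1]*d,d],-1)
    W=P@T[:3,:3].T+T[:3,3]; W[d<=0]=np.nan; return W
def ray(n,uv):
    c=ctrl.get_calibration(n);K=c["K"];T=np.linalg.inv(c["camera_from_world"])
    r=T[:3,:3]@np.linalg.inv(K)@[uv[0],uv[1],1]; return T[:3,3],r/np.linalg.norm(r)
def onplane(n,uv,z):
    o,r=ray(n,uv); return (o+r*(z-o[2])/r[2])[:2]
def tri(a,b):
    (o1,r1),(o2,r2)=ray("top",a),ray("scene",b)
    t=np.linalg.lstsq(np.c_[r1,-r2],o2-o1,rcond=None)[0]
    p,q=o1+t[0]*r1,o2+t[1]*r2; return (p+q)/2,np.linalg.norm(p-q)
def proj(n,p):
    c=ctrl.get_calibration(n);q=c["K"]@(c["camera_from_world"]@[*p,1])[:3]; return q[:2]/q[2]
E
python3 - <<'E'
from vis import *
np.set_printoptions(precision=1,suppress=True)
I={n:np.load(n+"0.npz") for n in("top","scene")}
W={n:cloud(n,I[n]["d"]) for n in I}
seed=dict(objective=(495,342),wide=(346,214),slim=(512,237),camera=(332,327),jar=(427,229),dropper=(418,328),yel1=(292,231),yel2=(348,157))
for k,(u,v) in seed.items():
    s=np.nanmedian(W["top"][v-2:v+3,u-2:u+3].reshape(-1,3),0)
    out=[]
    for n in W:
        Q=W[n].reshape(-1,3);m=(np.hypot(*(Q[:,:2]-s[:2]).T)<45)&(Q[:,2]>8)&(Q[:,2]<100);Q=Q[m]
        zt=np.percentile(Q[:,2],97);t=Q[Q[:,2]>zt-4]
        out+=[len(Q),zt,t[:,:2].mean(0),np.ptp(t[:,:2],axis=0)]
    print(k,s,*out)
for n,sd in dict(top=dict(large=(138,281),small=(192,269),medium=(147,336),square=(203,324)),scene=dict(large=(465,360),small=(415,326),medium=(492,324),square=(444,294))).items():
    hsv=cv2.cvtColor(I[n]["p"],cv2.COLOR_RGB2GRAY)
    for k,(u,v) in sd.items():
        r=int(hsv[v,u]);m=(hsv>r*.75).astype(np.uint8)
        m=cv2.morphologyEx(m,cv2.MORPH_OPEN,np.ones((3,3)))
        _,l,st,ce=cv2.connectedComponentsWithStats(m,connectivity=4);i=l[v,u]
        c=max(cv2.findContours((l==i).astype(np.uint8),0,1)[0],key=cv2.contourArea)
        M=cv2.moments(c);uv=(M["m10"]/M["m00"],M["m01"]/M["m00"])
        print(n,k,r,st[i],np.array(uv),"xy@18",onplane(n,uv,18),W[n][v,u], cv2.minAreaRect(np.float32([onplane(n,p[0],18) for p in c])) if i else 0)
E
```

```text
objective [ 433.6 -259.9   60.9] 1210 64.0287314642706 [ 432.4 -270.8] [48.9 48.2] 599 63.26690680738059 [ 435.2 -268.9] [50.2 50.4]
wide [632.3 -18.1  65.2] 607 68.14513190983334 [637.4 -17.7] [29.6 29.2] 637 67.30041415154115 [639.6 -16.5] [28.5 28.7]
slim [ 601.4 -284.8   69. ] 443 75.11044560351765 [ 605.2 -293.6] [19.5 21. ] 321 74.96984344862291 [ 607.7 -291.6] [22.4 19.4]
camera [450.5  -0.   63.3] 753 65.20165870847572 [451.4   1. ] [27.2 27.3] 710 64.51438341535581 [452.8   2.9] [28.8 28.9]
jar [ 612.  -150.2   59.8] 1144 64.04945439436295 [ 613.2 -150. ] [58.6 58.4] 822 62.782681907843056 [ 615.9 -148.2] [59.  59.7]
dropper [ 452.6 -136.9   62.7] 397 69.6004822986408 [ 453. -141.] [6.5 7.9] 325 67.78085472246869 [ 454.7 -140.7] [11.1  8.9]
yel1 [602.2  68.1  65.6] 605 68.09749206651665 [607.9  69.7] [27.8 29.2] 697 67.58968636506908 [610.2  71.3] [29.  29.5]
yel2 [726.  -19.2  65.9] 629 68.30058042672836 [733.8 -20.3] [28.2 28. ] 702 67.57936345643397 [736.1 -18.4] [27.8 30.6]
top large 147 [ 117  259   42   44 1437] [137.3 280.5] xy@18 [517.6 327.4] [517.1 328.9   9.2] ((5
[... 749 characters left out ...]
[516.5 329.5  13.1] ((520.87646484375, 329.0840759277344), (67.41683197021484, 71.15171813964844), 55.929779052734375)
scene small 134 [401 319  28  19 420] [414.5 328. ] xy@18 [542.9 238.6] [535.5 232.9  12.3] ((542.662841796875, 238.2150421142578), (38.39532470703125, 46.053680419921875), 55.93034362792969)
scene medium 130 [474 313  35  25 653] [491.2 325.1] xy@18 [429.5 307.6] [421.  304.2  11.4] ((429.2734069824219, 306.7653503417969), (51.869117736816406, 56.22772216796875), 55.930259704589844)
scene square 136 [425 284  38  29 636] [443.7 297.7] xy@18 [451.5 217. ] [439.9 207.8  12.6] ((450.90667724609375, 216.35972595214844), (49.69902420043945, 56.84273147583008), 13.12380313873291)
```

```bash
cat > rob.py <<'E'
import numpy as np
from cell import ctrl
OBJ=dict(camera=(452.1,2.0,44,25,450,215.5),wide=(638.5,-17.1,30,35,428,306.5),
         slim=(606.5,-292.6,22,35,541.3,237.5),objective=(433.8,-269.9,50,30,519.3,329))
def q(b):  # tool down, fingers closing along world angle b (rad, mod pi)
    a=(b+np.pi/2)/2; return np.array([0,np.cos(a),np.sin(a),0])
def near(b,ref,step): return b+step*np.round((ref-b)/step)
def pick(k,yaw=None):
    x,y,w,h,_,_=OBJ[k]; b=np.arctan2(y,x)
    if yaw is not None: b=near(yaw,b,np.pi/2)
    ctrl.move_to([x,y,190],q(b)); ctrl.command_gripper(min(w+26,92))
    print("guard",ctrl.servo_line([x,y,h],max_speed=120,guard=8))
    ctrl.command_gripper(w-8,grip_force=25)
    ctrl.servo_line([x,y,170],max_speed=150)
    s=ctrl.read_state();print(k,s["gripper_width"],s["grasp_force"],s["wrist_force"],s["tcp_pos"],s["time_s"])
    return b
def place(k,b,align=None):
    _,_,w,h,x,y=OBJ[k]; c=np.arctan2(y,x)
    if align is not None: c=near(b+0,c,1e9) if False else align
    ctrl.servo_line([x,y,170],rot=q(c),max_speed=220)
    ctrl.servo_line([x,y,h+15],max_speed=130); ctrl.wait(.2)
    g=ctrl.servo_line([x,y,h+6],max_speed=30,guard=4)
    s=ctrl.read_state();print("down",g,s["tcp_pos"],h+11)
    ctrl.command_gripper(w+16); ctrl.servo_line([x,y,190],max_speed=150)
    print(ctrl.read_state()["time_s"])
E
sed -i '/if align is not None: c=near/c\    if align is not None: c=near(align,b,np.pi/2)' rob.py
python3 - <<'E'
from vis import *
for n in("top","scene"):
    f=np.load(n+"0.npz");W=cloud(n,f["d"]);g=cv2.cvtColor(f["p"],cv2.COLOR_RGB2GRAY)
    m=(np.hypot(W[...,0]-452,W[...,1]-2)<36)&(W[...,2]>44)&(W[...,2]<58)
    print(n,m.sum(),cv2.minAreaRect(np.float32(W[m][:,:2])))
    m=(np.hypot(W[...,0]-452,W[...,1]-2)<36)&(W[...,2]>20)
    print(n,m.sum(),cv2.minAreaRect(np.float32(W[m][:,:2])))
f=np.load("top0.npz")["p"][295:360,300:365,::-1]
cv2.imwrite("pics/camcrop.png",cv2.resize(f,(520,520),interpolation=cv2.INTER_CUBIC))
E
```

```text
top 475 ((451.0464782714844, 1.1805801391601562), (43.760780334472656, 43.81865692138672), 26.627870559692383)
top 749 ((451.09295654296875, 1.2206611633300781), (43.839603424072266, 43.82830047607422), 26.72173309326172)
scene 234 ((452.6014404296875, 2.6568241119384766), (47.29812240600586, 44.17942428588867), 24.423114776611328)
scene 600 ((453.2570495605469, 2.3594799041748047), (47.18899154663086, 44.667362213134766), 26.839048385620117)
```

View pics/camcrop.png

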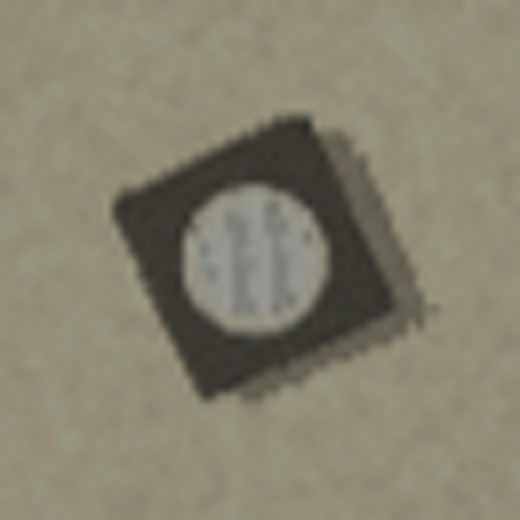

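The crop shows the camera block turned about 26.7°, with the port centred near crop (255,260), which is top pixel (332,327). I'll move the camera first.

Run:
```python
from rob import *
b=pick("camera",np.radians(26.7))
if ctrl.read_state()["gripper_width"]>40: place("camera",b,np.radians(13.5))
from vis import *
p,d=ctrl.get_image("scene");cv2.imwrite("pics/s1.png",p[:,:,::-1])
```

```text
guard False
camera 43.72850265068952 24.999605119228363 [ 0.06525365 -0.65210932 -2.11460554] [451.44329939   1.99347459 169.17405401] 5.925
down True [450.53763024 215.77668703  35.42691295] 36
10.2667
```

View pics/s1.png

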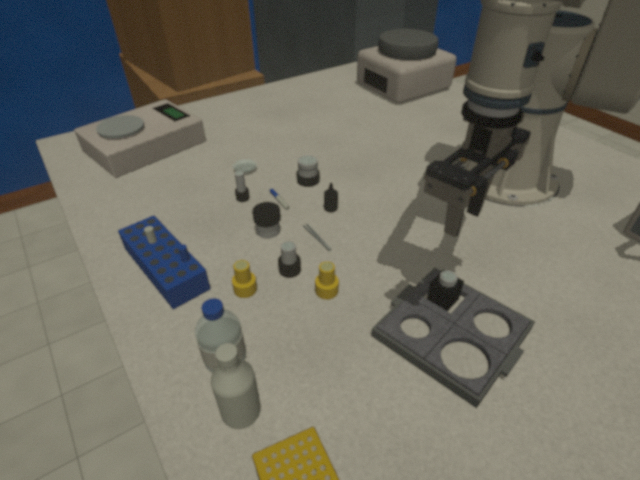

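The camera is standing in the square well at pixel (445,290), and everything else is undisturbed. Next are the other three.

Run:
```python
from rob import *
import cv2
for k in("wide","slim","objective"):
    b=pick(k)
    if abs(ctrl.read_state()["gripper_width"]-OBJ[k][2])>3: print("BAD");break
    place(k,b)
x=ctrl.read_state()["tcp_pos"]
ctrl.servo_line([420,0,260],max_speed=220)
for n in("top","scene"):
    p,d=ctrl.get_image(n);cv2.imwrite(f"pics/{n}2.png",p[:,:,::-1]);np.savez(f"{n}2.npz",p=p,d=d)
print(ctrl.read_state()["time_s"])
```

```text
guard False
wide 29.672582035071894 24.999200105667114 [-0.52659852 -0.79570412 -1.34661528] [637.77286071 -17.07945959 168.93536857] 14.75
down True [428.51190703 306.86344558  45.52744645] 46
19.7417
guard False
slim 21.859221116919233 24.999287724494934 [ 0.51003977 -0.24536655 -0.76095126] [ 605.84547431 -292.27768118  168.8868604 ] 25.225
down True [541.92586091 237.77387553  45.59910671] 46
30.8833
guard False
objective 49.68294781328785 24.999595284461975 [-0.29440489 -0.70890015 -2.39685317] [ 433.22044595 -269.52915047  169.13563378] 36.5417
down True [519.98507356 329.42300817  40.6940184 ] 41
42.5917
44.4333
```

View pics/top2.png

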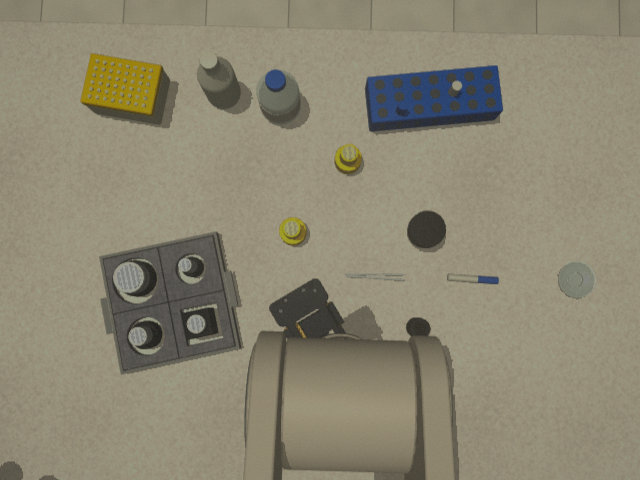

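View pics/scene2.png

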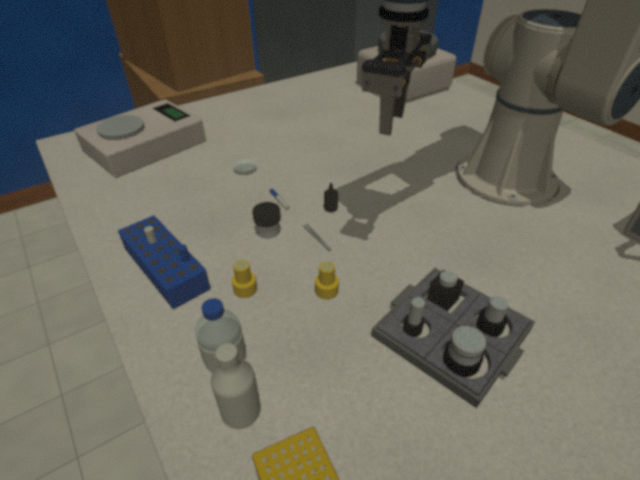

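The top and scene pictures show all four optics upright in their own wells, at top pixels (133,278), (190,267), (143,335) and (200,323). The jar at (427,229) and the dropper at (418,328) haven't moved. I'll check the numbers once before handing in.

Run:
```python
from vis import *
from rob import OBJ
np.set_printoptions(precision=1,suppress=True)
ok=True
for k,o in OBJ.items():
    c=[]
    for n in("top","scene"):
        Q=cloud(n,np.load(n+"2.npz")["d"]).reshape(-1,3);Q=Q[(np.hypot(Q[:,0]-o[4],Q[:,1]-o[5])<35)&(Q[:,2]>40)&(Q[:,2]<100)]
        zt=np.percentile(Q[:,2],95);c.append([*Q[Q[:,2]>zt-4][:,:2].mean(0),zt])
    e=np.mean(c,0)-[o[4],o[5],0];print(k,e);ok&=np.hypot(*e[:2])<7
s=ctrl.read_state();print(s["wrist_force"],ok)
if ok: print(ctrl.finish_job())
```

```text
camera [ 2.2  0.7 75.3]
wide [ 2.9 -0.4 78.5]
slim [ 2.9 -1.9 85.6]
objective [ 3.7 -2.  74. ]
[-0.6  0.4  0.2] True
the job is handed in; nothing more can be done
None
```

The job is handed in at about 44 s: all four optics stand upright in their own wells, measured within about 4 mm of centre, and the jar and dropper look unmoved in the final pictures; no verdict was returned.

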